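# Stow the stapler in the sloped desk tray

### The job

Put the stapler away in the sloped wooden tray: find the gap between the things already lying there (and the tray's sides), and gently set the stapler down in it lengthwise, near the raised edge and well short of the back stop. Then slide it down the slope until its end rests against the back stop at the low edge, and let go of it there, standing flat and straight. Neither the stapler nor the gripper may touch or shift the things already in the tray.

Things in the scene. Friction and masses are not known exactly. Their poses are not given: they have to be found in the camera images.
- stapler: Dark blue desk stapler, 148 long x 36 wide x 51 mm high, 0.31 kg, closed and rigid, standing on the desk left of the tray. Origin: centre of its underside; y along its length, x across, z up. Its base (144 x 36, 10 mm thick) meets the back stop, origin then 72 mm from it; either end may go first. The arm, 32 mm wide at heights 31 to 50 mm, can be pinched across its width from above.
- tray: Sloped tray of light wood, fixed to the desk, 356 mm wide outside. Origin: on the desk under its middle; x across, y level towards the raised edge, z up. Three things and one gap take four places side by side in it, in any order, about 85 mm apart; the gap is at least 84 mm wide, all others under 65 mm. The floor is rough: a thing let go on it stays and must be pushed down.
- tray_stop (a point): Point on the tray's floor at the middle of the back stop's inner face. x across, y up the slope, z square to the floor. The flat floor slopes 0.20 rad, spans y = 0 (stop face) to 205 mm and x = -170 to +170 mm between the side walls (14 mm high); the stop is 26 mm high, the raised edge has no wall. The floor is 18 mm above the desk at the stop, 59 mm at the raised edge.
- calculator: Pocket calculator lying in the tray, 125 x 74 x 13 mm, its length along the slope. Origin: centre of its underside; its own x axis runs along its length, y across it. Must not be touched.
- tape_dispenser: Grey tape dispenser with its roll, standing in the tray, 132 long x 44 wide x 70 mm high, its length along the slope. Origin: centre of its underside; its y axis runs along its length. Must not be touched.
- highlighter: Highlighter pen lying in the tray, 118 long x 14 wide x 12 mm high, its length along the slope. Origin: centre of its underside; its y axis runs along its length. Must not be touched.

How it is judged:
By the outcome, as a careful person would: the job done as asked, in the order asked, and still so for the second after the job is handed in, with the robot touching nothing.
It also fails if it takes over 35 s, if anything falls off the work surface, if the arm or the gripper's body presses on something with over 40 N, if the wrist force passes 120 N, or if a joint passes its speed limit or range.

### The arm

A 6-joint arm with a two-finger parallel gripper is mounted at the origin on the work surface; the furniture and walls round the work are solid. World frame = base frame: x ahead of the robot, y to its left, z up, the work surface at z = 0. Lengths are in mm, angles in rad, forces in N, time in s.
With the tool pointing down it reaches from about 350 to 775 mm from the base axis. Payload 7.3 kg.
Tool frame: the origin (TCP) lies at the very end of the fingers, on their centre line; the grasp point (between the pads) lies 19 mm behind it (bot.grip_point_offset is the distance from the TCP to the grasp point, in mm); z points along the fingers, y is the line along which they close (so a half turn about z gives the same grasp; the last joint's range is limited). The gripper opens to 92 mm and grips with 3 to 60 N. Pads are 19 mm wide; open, the fingers measure 130 mm over their backs; the gripper's body (75 mm by 190 mm) begins 47 mm behind the grasp point.
Start: joints at [0.995, 0.342, 1.524, -0, 1.275, -0.146], TCP at [218.75, 477.277, 226.741] pointing down, gripper open.
Joint ranges: [-2.53, 2.53], [-0.77, 2.02], [0.04, 2.7], [-1, 4.14], [0.28, 2.66], [-3.11, 3.11]. Speed limits (rad/s): [2.57, 2.57, 3.14, 3.14, 3.14, 3.14].

### API

Orientations are given as [roll, pitch, yaw] about the fixed x, y, z axes, in that order (R = Rz(yaw) Ry(pitch) Rx(roll)).
In Python, from plant import bot gives the robot as it stands. The module is installed in compiled form; this text tells all that it offers.
- The arm moves only by the shell command python3 -m jog 'ROWS' [OPENING]. ROWS is JSON, a list of rows, each a list of 6 numbers: the shift along the tool's x, y, z in mm, then the turn, a rotation vector about the tool's x, y, z in rad. In form: [[dx, dy, dz, rx, ry, rz], ...]. A call has 1 to 12 rows; each row shifts and turns the commanded pose from where the row before left it, along the tool's axes as they then stand; what a row does not reach is not made up. A row lasts 1/10 s, in which the tool goes at most 50 mm and 8.59 degrees, less where a joint would pass 70% of its speed; a pose out of reach is approached as far as the arm can. A call with a gripper value outside its range is refused whole. OPENING is the opening in per cent of the stroke, from 0 (shut) to 100 (fully open), set as the call begins (- or left out, the last holds). The fingers move at their own pace and stop on an object; the grip force is fixed at half the most. Time passes only in rows, so rows that do not move let the fingers close. It gives the time, the measured TCP pose, the force, the opening and the grip force at its end, in the units of the state.
- bot.get_obs(): the state, without advancing time (a new reading comes with each control period).
- bot.capture(name): name is "scene" or "top" or "wrist"; returns the picture (420x560x3 uint8, red, green, blue); there is no depth.
- bot.camera_model(name): a dict with "fx", "fy", "cx", "cy" (pixels), "position" and "orientation" of the camera in the world; the wrist camera has in their place "T_tool_cam" (4x4, takes a point from camera to tool coordinates, whose origin is the TCP and whose axes are the flange's). Camera axes: x right, y down, z forward; pixel columns grow to the right and rows downward; lengths in mm; the calibration is good to about 2 mm. A picture is of the moment at which its call begins: read the wrist's pose just before it. camera_model takes no time and is no camera call.
- bot.close_job(): hands the job in; it is judged then, once.
Trained networks look in the newest picture that a camera, given by its name, has taken for a name from the list of things; names that differ only in an ending like _2 or _b are one class to them, and where a whole thing is asked for, a point or a joint stands for the part that bears it (a point fixed in the world has none). Each returns a list of dicts, best first, with "p" (0 to 1); they miss things now and then, are a little off and sometimes report something else, mostly with a low value. They report only what shows in the picture. A call takes as long as a camera call.
- bot.outline_of(target, camera): "mask" (420x560 bool, what is visible of it) and "pixel" ([column, row] in pixels, amid what is visible of it).
The state is a dict: "time": time; "joint_positions": joint angles; "dq": joint speeds; "tau": joint torques, N m; "tool_pos": TCP position; "tcp_rot": TCP orientation; "contact_force": force on the tool from outside, world axes, zero at the start; "moment": the same for the moment, N m; "grip_width": finger opening in mm; "finger_force": force on a finger pad.
Only numpy, scipy, OpenCV 4.12 (cv2) and the standard library are available. Lean on these libraries where they do the work, as an engineer would, in place of code of your own. Each camera call takes 0.05 s, during which the arm holds its last target. There are 200 camera calls.

## Working session

There is one attempt and no reset: what is moved stays moved. The work goes in short steps, Python scripts to look and compute and a shell command to move; the robot and the scene stay as the last step left them, time stands still between calls to the robot, and variables do not carry over. Pictures are saved under pics/ and viewed, at most 10 in all, crops included, and the job is handed in when it is done.

```bash
mkdir -p pics; python3 - <<'E'
from plant import bot
import cv2,numpy as np
o=bot.get_obs();print(o['tool_pos'],o['tcp_rot'],o['grip_width'],o['time'])
ims=[]
for n in("scene","top"):
    im=bot.capture(n);print(n,bot.camera_model(n));cv2.imwrite(f'pics/{n}0.png',im[:,:,::-1])
    for t in("stapler","tray","calculator","tape_dispenser","highlighter"):
        for d in bot.outline_of(t,n)[:2]:
            m=d['mask'].astype(np.uint8);r=cv2.minAreaRect(cv2.findNonZero(m));print(n,t,round(d['p'],2),d['pixel'],m.sum(),np.round(cv2.boxPoints(r)).tolist())
print(bot.camera_model("wrist"))
E
```

```text
[218.53371076 476.89894758 226.05006669] [-3.14005539e+00 -1.90283330e-04  2.71176349e+00] 91.6984025795452 0.0
scene {'fx': 455.13893817373105, 'fy': 455.13893817373105, 'cx': 284.32895935603244, 'cy': 211.66817957630403, 'position': array([193.11200939, 317.55905   , 721.31292139]), 'orientation': array([-2.48500229,  0.00325183, -2.48077353])}
scene stapler 0.61 [264.5, 312.5] 2229 [[229.0, 280.0], [251.0, 265.0], [302.0, 342.0], [280.0, 357.0]]
scene tray 0.72 [342.1, 204.2] 12151 [[212.0, 176.0], [269.0, 92.0], [431.0, 202.0], [374.0, 286.0]]
scene tray 0.61 [262.6, 312.3] 2204 [[229.0, 280.0], [251.0, 266.0], [302.0, 342.0], [280.0, 357.0]]
scene calculator 0.65 [281.9, 154.8] 1332 [[249.0, 155.0], [295.0, 124.0], [312.0, 150.0], [266.0, 180.0]]
scene tape_dispenser 0.66 [312.1, 169.5] 1476 [[279.0, 173.0], [325.0, 136.0], [345.0, 161.0], [299.0, 197.0]]
scene highlighter 0.88 [382.0, 213.2] 373 [[364.0, 228.0], [397.0, 195.0], [403.0, 201.0], [370.0, 234.0]]
top {'fx': 475.1011375809919, 'fy': 475.1011375809919, 'cx': 277.1781478147213, 'cy': 211.84525852009486, 'position': ar
[... 393 characters left out ...]
, 178.0], [310.0, 178.0]]
top tape_dispenser 0.92 [342.0, 203.9] 1709 [[308.0, 216.0], [308.0, 191.0], [379.0, 192.0], [379.0, 217.0]]
top highlighter 0.66 [341.5, 289.6] 488 [[311.0, 291.0], [371.0, 291.0], [371.0, 300.0], [311.0, 300.0]]
{'fx': 317.66180945293115, 'fy': 317.66180945293115, 'cx': 279.53226834716816, 'cy': 210.36409657044481, 'T_tool_cam': array([[ 4.88707375e-04, -9.53443894e-01, -3.01570061e-01,
         8.17030481e+01],
       [ 9.99999811e-01,  3.53737095e-04,  5.02167917e-04,
        -6.49427103e-02],
       [-3.72112417e-04, -3.01570249e-01,  9.53443887e-01,
        -1.57139936e+02],
       [ 0.00000000e+00,  0.00000000e+00,  0.00000000e+00,
         1.00000000e+00]])}
```

View pics/top0.png

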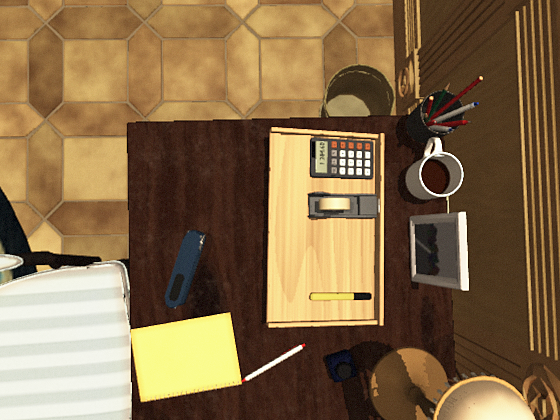

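View pics/scene0.png

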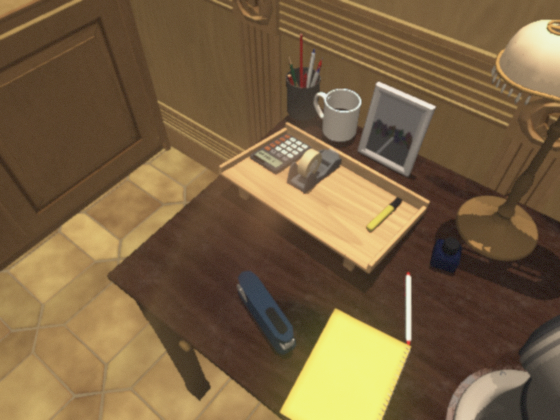

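The tray has its stop on the right (column ~384) and its raised edge on the left (~268). The gap lies between the tape dispenser (rows 191-217) and the highlighter (rows 291-300). The stapler is at about (184, 268), slightly oblique, left of the tray.

```bash
cat > h.py <<'E'
import numpy as np,cv2
from scipy.spatial.transform import Rotation as R
from plant import bot
def cam(n,o=None):
    c=bot.camera_model(n);K=np.array([[c['fx'],0,c['cx']],[0,c['fy'],c['cy']],[0,0,1]])
    if n=='wrist':
        o=o or bot.get_obs();T=c['T_tool_cam'];Rt=R.from_euler('xyz',o['tcp_rot']).as_matrix()
        return K,Rt@T[:3,:3],Rt@T[:3,3]+o['tool_pos']
    return K,R.from_euler('xyz',c['orientation']).as_matrix(),np.array(c['position'])
def ray(C,px,p0=(0,0,0),n=(0,0,1)):
    K,Rc,p=C;d=(Rc@np.linalg.inv(K)@np.c_[np.atleast_2d(px),np.ones(len(np.atleast_2d(px)))].T).T
    n=np.array(n,float);s=((np.array(p0)-p)@n)/(d@n);return p+d*s[:,None]
def proj(C,X):
    K,Rc,p=C;q=(np.atleast_2d(X)-p)@Rc@K.T;return q[:,:2]/q[:,2:]
E
python3 - <<'E'
from h import *
np.set_printoptions(precision=1,suppress=True)
C=cam('top')
print('axes',R.from_matrix(C[1]).as_matrix())
print('stop corners z44',ray(C,[[384,133],[384,325]],(0,0,44)))
print('stop top inner z42',ray(C,[[377,135],[377,322]],(0,0,42)))
print('raised z59',ray(C,[[268,130],[267,326]],(0,0,59)))
print('raised z73',ray(C,[[270,129],[267,326]],(0,0,73)))
print('tape z100',ray(C,[[308,217],[379,217],[308,191],[379,191]],(0,0,50)))
print('hl z45',ray(C,[[311,291],[371,291],[311,300],[371,300]],(0,0,45)))
print('calc z45',ray(C,[[310,137],[373,137],[373,178],[310,178]],(0,0,50)))
print('stapler z40',ray(C,[[161,304],[187,227],[207,234],[181,311]],(0,0,40)))
C=cam('scene')
print('stapler scene z30',ray(C,[[229,280],[251,265],[302,342],[280,357]],(0,0,30)))
E
```

```text
axes [[-0.  -1.   0. ]
 [-1.   0.  -0. ]
 [ 0.  -0.1 -1. ]]
stop corners z44 [[ 667.8 -298.3   44. ]
 [ 314.6 -287.3   44. ]]
stop top inner z42 [[ 664.6 -285.6   42. ]
 [ 320.  -275.1   42. ]]
raised z59 [[673.  -82.5  59. ]
 [320.9 -74.2  59. ]]
raised z73 [[671.6 -86.   73. ]
 [323.5 -74.2  73. ]]
tape z100 [[ 513.9 -152.5   50. ]
 [ 511.4 -282.7   50. ]
 [ 561.4 -153.6   50. ]
 [ 559.2 -284.2   50. ]]
hl z45 [[ 379.3 -155.4   45. ]
 [ 376.8 -265.1   45. ]
 [ 363.1 -155.    45. ]
 [ 360.5 -264.6   45. ]]
calc z45 [[ 660.9 -159.6   50. ]
 [ 659.3 -276.1   50. ]
 [ 583.3 -273.8   50. ]
 [ 585.2 -157.8   50. ]]
stapler z40 [[361.5 117.   40. ]
 [500.1  68.7  40. ]
 [486.6  32.4  40. ]
 [348.1  81.1  40. ]]
stapler scene z30 [[506.1  73.6  30. ]
 [495.6  27.7  30. ]
 [341.3  85.4  30. ]
 [353.8 125.3  30. ]]
```

```bash
python3 -m jog '[[-32.2,-25.3,2,0,0,0],[-32.2,-25.3,2,0,0,0],[-32.2,-25.3,2,0,0,0],[-32.2,-25.3,2,0,0,0],[-32.2,-25.3,2,0,0,0],[-32.2,-25.3,2,0,0,0],[-32.2,-25.3,2,0,0,0],[-32.2,-25.3,2,0,0,0],[-32.2,-25.3,2,0,0,0],[-32.2,-25.3,2,0,0,0],[-32.2,-25.3,2,0,0,0],[0,0,0,0,0,-0.1]]' 100
python3 -m jog '[[0,0,0,0,0,0],[0,0,0,0,0,0]]'
python3 - <<'E'
from h import *
np.set_printoptions(precision=1,suppress=True)
o=bot.get_obs();im=bot.capture('wrist');C=cam('wrist',o);cv2.imwrite('pics/w1.png',im[:,:,::-1])
print(o['tool_pos'],o['tcp_rot'])
for d in bot.outline_of('stapler','wrist')[:2]:
    m=d['mask'].astype(np.uint8);b=cv2.boxPoints(cv2.minAreaRect(cv2.findNonZero(m)));print(d['p'],b,ray(C,b,(0,0,45)),ray(C,b,(0,0,45)).mean(0))
    cv2.drawContours(im,cv2.findContours(m,0,2)[0],-1,(255,0,0),1)
E
```

```text
time: 1.8
tool_pos: [426.8, 72.9, 204.7]
tcp_rot: [-3.141, 0.002, 2.808]
contact_force: [-0.6, 1.4, 0.3]
grip_width: 91.6
finger_force: 0.0
time: 2.0
tool_pos: [424.6, 76.9, 204.7]
tcp_rot: [3.141, -0.0, 2.81]
contact_force: [0.7, -0.2, 0.3]
grip_width: 91.9
finger_force: 0.0
[424.6  76.9 204.7] [ 3.1 -0.   2.8]
0.82 [[263. 118.]
 [296. 118.]
 [296. 257.]
 [263. 257.]] [[349.2  86.2  45. ]
 [359.4 116.1  45. ]
 [498.7  70.6  45. ]
 [486.9  36.4  45. ]] [423.5  77.3  45. ]
```

View pics/w1.png

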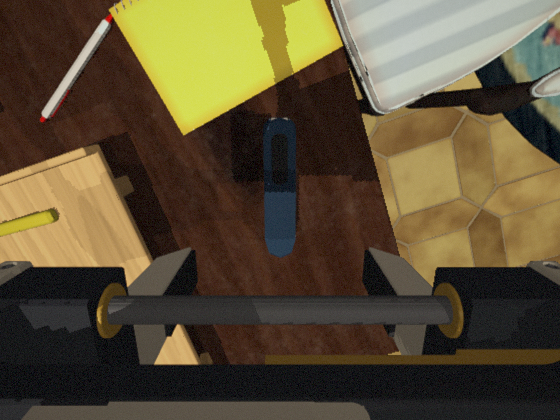

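The wrist view shows the stapler upright at (280, 188), parallel to the fingers and centred between them. Its size matches, so I'll descend and grip.

```bash
python3 -m jog '[[1,0,40,0,0,0],[0,0,40,0,0,0],[0,0,40,0,0,0],[0,0,35,0,0,0],[0,0,20,0,0,0],[0,0,7,0,0,0],[0,0,0,0,0,0]]' && python3 -m jog '[[0,0,0,0,0,0],[0,0,0,0,0,0],[0,0,0,0,0,0],[0,0,0,0,0,0],[0,0,0,0,0,0],[0,0,0,0,0,0],[0,0,0,0,0,0]]' 0
```

```text
time: 2.8
tool_pos: [423.4, 77.6, 22.4]
tcp_rot: [-3.141, -0.001, 2.812]
contact_force: [-0.3, 0.3, 0.4]
grip_width: 91.8
finger_force: 0.0
time: 3.5
tool_pos: [423.9, 77.0, 22.8]
tcp_rot: [3.141, 0.0, 2.812]
contact_force: [0.1, 0.1, -0.2]
grip_width: 41.0
finger_force: 0.0
```

```bash
python3 -m jog '[[0,0,0,0,0,0],[0,0,0,0,0,0],[0,0,0,0,0,0],[0,0,0,0,0,0]]' && python3 -m jog '[[0,0,-15,0,0,0],[0,0,-40,0,0,0],[0,0,-45,0,0,0],[0,0,-45,0,0,0],[0,0,-35,0,0,0],[0,0,0,0,0,0],[0,0,0,0,0,0]]'
```

```text
time: 3.9
tool_pos: [423.8, 77.0, 22.7]
tcp_rot: [3.142, -0.0, 2.812]
contact_force: [0.5, 1.0, 0.3]
grip_width: 32.4
finger_force: 30.0
time: 4.6
tool_pos: [423.3, 77.0, 202.1]
tcp_rot: [-3.141, -0.0, 2.812]
contact_force: [-1.1, -0.9, -5.1]
grip_width: 32.4
finger_force: 30.0
```

```bash
python3 -m jog '[[-17.6,-37.7,0,0,0,0],[-17.6,-37.7,0,0,0,0],[-17.6,-37.7,0,0,0,0],[-17.6,-37.7,0,0,0,0],[-17.6,-37.7,0,0,0,0]]' && python3 -m jog '[[0,0,0,0,0,0.1407],[0,0,0,0,0,0.1407],[0,0,0,0,0,0.1407],[0,0,0,0,0,0.1407],[0,0,0,0,0,0.1407],[0,0,0,0,0,0.1407],[0,0,0,0,0,0.1407],[0,0,0,0,0,0.1407],[0,0,0,0,0,0.1407],[0,0,0,0,0,0],[0,0,0,0,0,0]]'
python3 - <<'E'
from h import *
np.set_printoptions(precision=1,suppress=True)
o=bot.get_obs();im=bot.capture('wrist');C=cam('wrist',o);cv2.imwrite('pics/w2.png',im[:,:,::-1])
print(o['tool_pos'],o['tcp_rot'],o['time'])
n=(0,-np.sin(.2),np.cos(.2));p0=np.array([493,-279.5,18])
for t,h in(("calculator",13),("tape_dispenser",0),("highlighter",6),("tray",0)):
  for d in bot.outline_of(t,'wrist')[:1]:
    m=d['mask'].astype(np.uint8);b=cv2.boxPoints(cv2.minAreaRect(cv2.findNonZero(m)));print(t,d['p'],b.tolist(),ray(C,b,p0+np.array(n)*h,n))
E
```

```text
time: 5.1
tool_pos: [444.5, -130.8, 199.9]
tcp_rot: [3.141, -0.005, 2.812]
contact_force: [0.9, -0.8, -4.6]
grip_width: 32.2
finger_force: 30.0
time: 6.2
tool_pos: [445.1, -129.4, 200.9]
tcp_rot: [-3.138, -0.002, 1.549]
contact_force: [0.8, -0.1, -4.2]
grip_width: 32.8
finger_force: 30.0
[ 445.1 -129.4  200.9] [-3.1 -0.   1.5] 6.2
calculator 0.55 [[397.1762390136719, 269.6500549316406], [427.2564392089844, 195.1034698486328], [492.1320495605469, 221.28134155273438], [462.0518493652344, 295.82794189453125]] [[ 572.6 -217.5   43.8]
 [ 587.1 -128.4   61.9]
 [ 658.5 -158.7   55.7]
 [ 654.  -257.2   35.8]]
tape_dispenser 0.65 [[340.9999694824219, 266.0], [340.9999694824219, 214.0], [400.9999694824219, 214.0], [400.9999694824219, 266.0]] [[ 513.4 -218.9   30.3]
 [ 508.4 -151.8   43.9]
 [ 570.9 -153.2   43.6]
 [ 582.  -220.4   30. ]]
highlighter 0.92 [[199.1707305908203, 218.5365753173828], [213.10975646972656, 216.98780822753906], [218.3292694091797, 263.96343994140625], [204.39024353027344, 265.51220703125]] [[ 362.1 -151.7   50. ]
 [ 376.6 -150.2   50.3]
 [ 375.  -209.4   38.3]
 [ 359.2 -211.2   38. ]]
tray 0.7 [[135.99404907226562, 322.3447570800781], [139.16195678710938, 138.60626220703125], [533.16552734375, 145.3994140625], [529.9976806640625, 329.1379089355469]] [[ 257.5 -302.4   13.3]
 [ 317.4  -69.7   60.5]
 [ 681.9  -83.7   57.7]
 [ 767.5 -326.6    8.5]]
```

View pics/w2.png

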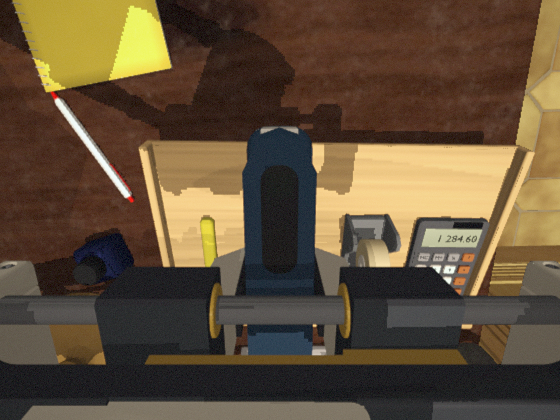

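The gap runs from the highlighter's right edge (218, 264; x≈376) to the dispenser's left side (341, 266; x≈512), so its middle is x≈444, which is where I am. The tool is already aligned with the tray. Next I tilt by 0.2 rad and approach.

```bash
python3 -m jog '[[0,0,0,0,0.1,0],[0,0,0,0,0.1,0.004],[-19,0,0,0,0,0],[-19,0,0,0,0,0],[-19,0,20,0,0,0],[0,0,35,0,0,0],[0,0,30,0,0,0],[0,0,0,0,0,0],[0,0,0,0,0,0]]'
python3 - <<'E'
from h import *
np.set_printoptions(precision=1,suppress=True)
o=bot.get_obs();v=o['tool_pos']-np.array([445,-278.2,18]);c,s=np.cos(.2),np.sin(.2)
print(o['tcp_rot'],o['contact_force'],'s',v[1]*c+v[2]*s,'n',-v[1]*s+v[2]*c)
im=bot.capture('scene')[90:300,180:460];cv2.imwrite('pics/s2.png',cv2.resize(im[:,:,::-1],None,fx=2.8,fy=2.8,interpolation=2))
E
```

```text
time: 7.35
tool_pos: [445.2, -169.0, 108.6]
tcp_rot: [-3.141, -0.2, 1.542]
contact_force: [-0.3, -0.6, -3.9]
grip_width: 32.7
finger_force: 30.0
[-3.1 -0.2  1.5] [-0.3 -0.6 -3.9] s 124.99962682447699 n 67.08825127482123
```

View pics/s2.png

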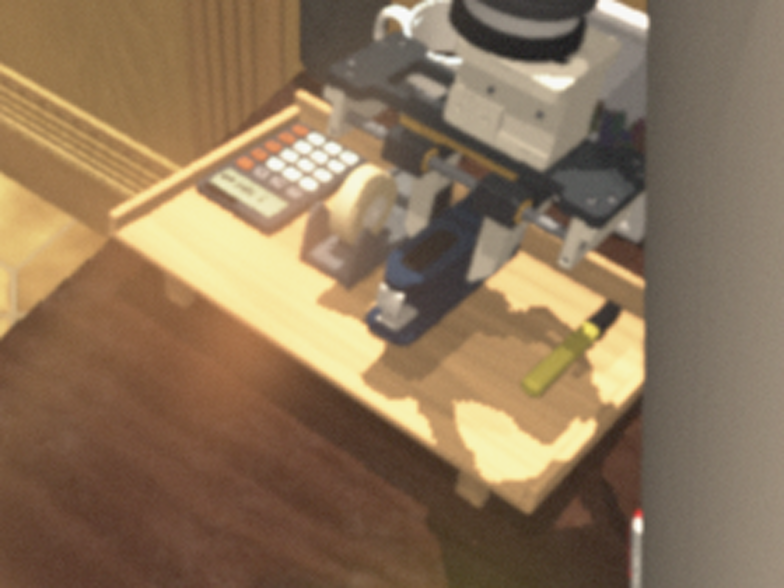

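The stapler hangs over the gap at about (430, 270), clear of the dispenser and the highlighter. Lowering.

```bash
python3 -m jog '[[0,0,20,0,0,0],[0,0,14,0,0,0],[0,0,4,0,0,0],[0,0,2,0,0,0],[0,0,0,0,0,0],[0,0,0,0,0,0]]'; python3 -m jog '[[0,0,1.5,0,0,0],[0,0,1.5,0,0,0],[0,0,0,0,0,0]]'
```

```text
time: 8.0
tool_pos: [445.7, -161.3, 69.8]
tcp_rot: [3.14, -0.199, 1.542]
contact_force: [-0.2, 0.5, -3.8]
grip_width: 32.4
finger_force: 30.0
time: 8.3
tool_pos: [445.0, -160.2, 65.9]
tcp_rot: [-3.141, -0.2, 1.541]
contact_force: [0.5, 0.9, -5.0]
grip_width: 32.6
finger_force: 30.0
```

```bash
python3 -m jog '[[0,0,1,0,0,0],[0,0,0,0,0,0]]'; python3 -m jog '[[0,0,1,0,0,0],[0,0,0,0,0,0]]'
```

```text
time: 8.5
tool_pos: [445.1, -160.1, 65.1]
tcp_rot: [-3.141, -0.2, 1.542]
contact_force: [-0.0, -0.2, -3.1]
grip_width: 33.0
finger_force: 30.0
time: 8.7
tool_pos: [445.2, -160.1, 65.0]
tcp_rot: [3.142, -0.2, 1.542]
contact_force: [-3.1, -1.2, 7.6]
grip_width: 32.4
finger_force: 30.0
```

Touchdown with about 11 N. I'll ease off slightly and slide.

```bash
python3 -m jog '[[0,0,-0.5,0,0,0],[-4,0,0,0,0,0],[-5,0,0,0,0,0],[-5,0,0,0,0,0],[-5,0,0,0,0,0],[-5,0,0,0,0,0],[0,0,0,0,0,0]]'; python3 -m jog '[[-5,0,0,0,0,0],[-5,0,0,0,0,0],[-5,0,0,0,0,0],[-5,0,0,0,0,0],[-3,0,0,0,0,0],[0,0,0,0,0,0],[0,0,0,0,0,0]]'
```

```text
time: 9.4
tool_pos: [445.0, -184.1, 60.2]
tcp_rot: [3.141, -0.2, 1.541]
contact_force: [-0.0, -0.4, 3.9]
grip_width: 32.5
finger_force: 30.0
time: 10.1
tool_pos: [444.3, -206.4, 55.6]
tcp_rot: [3.141, -0.2, 1.541]
contact_force: [-0.6, 0.2, 4.9]
grip_width: 32.6
finger_force: 30.0
```

```bash
python3 -m jog '[[-2,0,0,0,0,0],[-1.5,0,0,0,0,0],[0,0,0,0,0,0]]'; python3 -m jog '[[-1,0,0,0,0,0],[0,0,0,0,0,0]]';python3 -m jog '[[-1,0,0,0,0,0],[0,0,0,0,0,0]]'
```

```text
time: 10.4
tool_pos: [444.2, -209.4, 55.0]
tcp_rot: [3.141, -0.2, 1.541]
contact_force: [-0.1, 1.4, 6.8]
grip_width: 32.7
finger_force: 30.0
time: 10.6
tool_pos: [444.1, -210.2, 54.9]
tcp_rot: [3.141, -0.201, 1.541]
contact_force: [-0.8, 3.0, 6.8]
grip_width: 32.9
finger_force: 30.0
time: 10.8
tool_pos: [444.1, -211.2, 54.7]
tcp_rot: [3.141, -0.201, 1.541]
contact_force: [-0.6, 3.4, 7.1]
grip_width: 32.0
finger_force: 30.0
```

```bash
python3 -m jog '[[-1,0,0,0,0,0],[0,0,0,0,0,0]]';python3 -m jog '[[-1,0,0,0,0,0],[0,0,0,0,0,0]]';python3 -m jog '[[-1,0,0,0,0,0],[0,0,0,0,0,0]]'
```

```text
time: 11.0
tool_pos: [444.1, -212.1, 54.5]
tcp_rot: [3.141, -0.201, 1.542]
contact_force: [0.2, 2.4, 6.8]
grip_width: 32.7
finger_force: 30.0
time: 11.2
tool_pos: [444.1, -212.4, 54.4]
tcp_rot: [3.141, -0.202, 1.541]
contact_force: [-0.4, 5.2, 8.8]
grip_width: 32.3
finger_force: 30.0
time: 11.4
tool_pos: [444.0, -212.4, 54.4]
tcp_rot: [3.141, -0.204, 1.541]
contact_force: [0.9, 9.8, 11.1]
grip_width: 32.5
finger_force: 30.0
```

Against the stop (stalled, force rising). I'll ease off slightly, release partway and look.

```bash
python3 -m jog '[[1,0,0,0,0,0],[0,0,0,0,0,0]]'; python3 -m jog '[[0,0,0,0,0,0],[0,0,0,0,0,0],[0,0,0,0,0,0],[0,0,0,0,0,0],[0,0,0,0,0,0],[0,0,0,0,0,0]]' 60; python3 -m jog '[[0,0,-10,0,0,0],[0,0,-25,0,0,0],[0,0,-40,0,0,0],[0,0,-45,0,0,0],[0,0,-45,0,0,0],[25,0,-10,0,0,0],[40,0,0,0,0,0],[40,0,0,0,0,0],[35,0,0,0,0,0],[0,0,0,0,0,0],[0,0,0,0,0,0]]'
python3 - <<'E'
from h import *
np.set_printoptions(precision=1,suppress=True)
o=bot.get_obs();print(o['tool_pos'],o['tcp_rot'],o['time'])
im=bot.capture('wrist');cv2.imwrite('pics/w3.png',im[:,:,::-1]);C=cam('wrist',o)
n=np.array((0,-np.sin(.2),np.cos(.2)));p0=np.array([445,-278.2,18])
for t,h in(("stapler",45),("highlighter",6)):
  for d in bot.outline_of(t,'wrist')[:1]:
    b=cv2.boxPoints(cv2.minAreaRect(cv2.findNonZero(d['mask'].astype(np.uint8))));print(t,d['p'],b.tolist(),ray(C,b,p0+n*h,n))
im=bot.capture('top')[100:350,240:420];cv2.imwrite('pics/t3.png',cv2.resize(im[:,:,::-1],None,fx=2.4,fy=2.4,interpolation=2))
E
```

```text
time: 11.6
tool_pos: [444.1, -212.5, 54.4]
tcp_rot: [3.141, -0.201, 1.542]
contact_force: [0.2, 5.5, 8.0]
grip_width: 32.2
finger_force: 30.0
time: 12.2
tool_pos: [443.5, -213.4, 53.6]
tcp_rot: [-3.141, -0.2, 1.541]
contact_force: [-0.7, 0.1, -0.6]
grip_width: 55.3
finger_force: 0.0
time: 13.3
tool_pos: [446.7, -110.8, 253.8]
tcp_rot: [3.141, -0.199, 1.543]
contact_force: [0.8, -0.4, -1.0]
grip_width: 55.1
finger_force: 0.0
[ 446.7 -110.8  253.8] [ 3.1 -0.2  1.5] 13.3
stapler 0.63 [[265.0, 239.0], [294.0, 239.0], [294.0, 354.0], [265.0, 354.0]] [[ 431.4 -127.    94.6]
 [ 461.9 -127.9   94.4]
 [ 460.1 -273.2   64.9]
 [ 425.5 -272.1   65.1]]
highlighter 0.52 [[215.0, 324.0], [225.0, 324.0], [225.0, 336.0], [215.0, 336.0]] [[ 359.9 -249.8   29.9]
 [ 372.8 -250.3   29.8]
 [ 371.4 -268.5   26.1]
 [ 358.2 -268.1   26.2]]
```

View pics/w3.png

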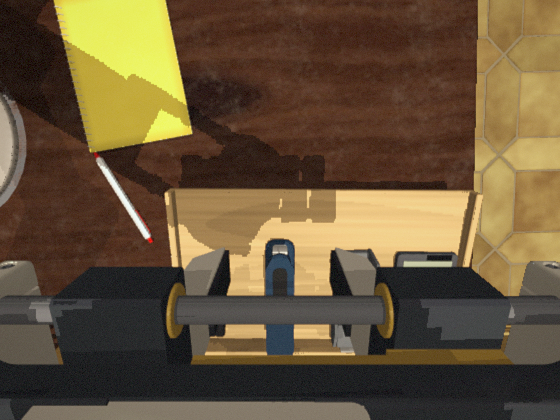

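View pics/t3.png

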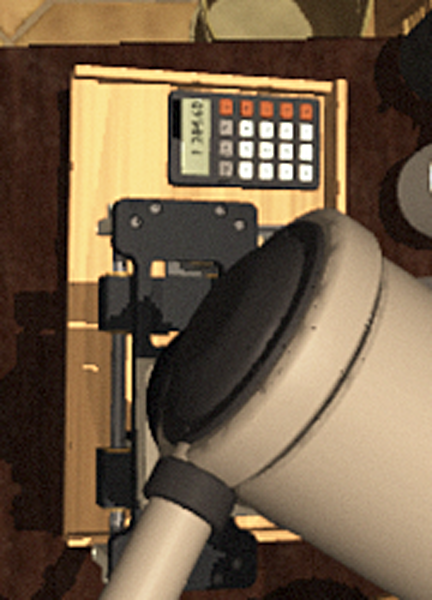

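The wrist view shows the stapler straight at (280, 297), but the arm hides the tray from above. I'll move the arm away and check.

```bash
python3 -m jog '[[40,0,-5,0,0,0],[45,0,0,0,0,0],[45,0,0,0,0,0],[45,0,0,0,0,0],[45,0,0,0,0,0],[45,0,0,0,0,0],[0,0,0,0,0,0],[0,0,0,0,0,0]]'
python3 - <<'E'
from h import *
np.set_printoptions(precision=1,suppress=True)
im=bot.capture('top');C=cam('top')
n=np.array((0,-np.sin(.2),np.cos(.2)));p0=np.array([445,-278.2,18])
for t,h in(("stapler",45),("highlighter",6),("tape_dispenser",0),("calculator",0)):
  for d in bot.outline_of(t,'top')[:1]:
    b=cv2.boxPoints(cv2.minAreaRect(cv2.findNonZero(d['mask'].astype(np.uint8))));print(t,d['p'],d['pixel'],b.tolist(),ray(C,b,p0+n*h,n))
cv2.imwrite('pics/t4.png',cv2.resize(im[115:340,250:400,::-1],None,fx=2.6,fy=2.6,interpolation=2))
E
```

```text
time: 14.3
tool_pos: [454.3, 147.7, 310.2]
tcp_rot: [-3.141, -0.199, 1.543]
contact_force: [-0.2, -0.3, -0.6]
grip_width: 55.3
finger_force: 0.0
stapler 0.7 [343.0, 252.6] [[301.0, 244.0], [384.0, 244.0], [384.0, 263.0], [301.0, 263.0]] [[ 465.8 -135.4   92.9]
 [ 462.3 -287.3   62.1]
 [ 428.2 -286.2   62.3]
 [ 433.2 -134.6   93. ]]
highlighter 0.64 [339.7, 292.9] [[309.0, 291.0], [372.0, 291.0], [372.0, 300.0], [309.0, 300.0]] [[ 379.9 -151.3   49.8]
 [ 374.4 -271.3   25.5]
 [ 357.8 -270.8   25.6]
 [ 363.8 -150.9   49.9]]
tape_dispenser 0.79 [342.5, 202.3] [[308.5312194824219, 215.97003173828125], [309.0653381347656, 189.79727172851562], [379.3625793457031, 191.23190307617188], [378.8284606933594, 217.4046630859375]] [[ 516.  -154.2   43.1]
 [ 564.3 -156.3   42.7]
 [ 561.9 -293.4   14.9]
 [ 511.9 -290.8   15.5]]
calculator 0.7 [338.6, 158.6] [[308.4904479980469, 176.22874450683594], [310.1438293457031, 136.5476531982422], [374.1993103027344, 139.2166290283203], [372.5459289550781, 178.89772033691406]] [[ 589.4 -155.8   42.8]
 [ 663.5 -160.7   41.8]
 [ 661.9 -286.2   16.4]
 [ 585.5 -280.4   17.5]]
```

View pics/t4.png

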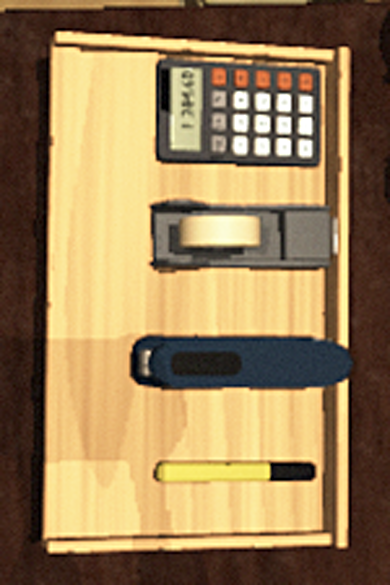

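The stapler lies straight along the slope at (240, 360), with its end at the stop. The other three things are where they were.

```bash
python3 -c "
from plant import bot
print(bot.close_job())"
```

```text
the job is handed in; nothing more can be done
None
```

The stapler stands flat and straight in the gap between the tape dispenser and the highlighter, its end against the back stop. The last top view showed the other three things unmoved, and I handed the job in at about 14.5 s; no verdict came back.

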